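# Turn the label press round: tip out the hot tokens, then hold the press open at its mark

### The arm

A 7-joint arm with a two-finger parallel gripper is mounted at the origin on the work surface. World frame = base frame: x ahead of the robot, y to its left, z up, the work surface at z = 0. Lengths are in m, angles in rad, forces in N, time in s.
With the tool pointing down it reaches from about 0.4 to 0.875 m from the base axis. Payload 6.5 kg.
Tool frame: the origin (TCP) lies at the very end of the fingers, on their centre line; the grasp point (between the pads) lies 19 mm behind it (tcp_to_grasp is the distance from the TCP to the grasp point, in m); z points along the fingers, y is the line along which they close (so a half turn about z gives the same grasp; the last joint's range is limited). The gripper opens to 85 mm and grips with 20 to 120 N. Pads are 22 mm wide; open, the fingers measure 114 mm over their backs; the gripper's body (76 mm by 85 mm) begins 54 mm behind the grasp point. The pads swing forward as they close: fully open they stand 13 mm farther back than shut.
Start: joints at [1.133, 0.536, -0.004, 1.538, 0.003, 1.067, -0.071], TCP at [0.236, -0.606, 0.231] pointing down, gripper open.
Joint ranges: [-2.7, 2.7], [-0.37, 2.16], [-1.27, 1.26], [0.24, 2.4], [-1.31, 4.45], [0.19, 1.91], [-2.76, 2.76]. Speed limits (rad/s): [2.39, 2.39, 3.14, 3.14, 3.14, 3.14, 3.14].

### API

Orientations are given as a unit quaternion [w, x, y, z].
In Python, from cell import get_state, read_camera, job_done, tcp_to_grasp gives the robot as it stands.
- The arm moves only by the tool apply_moves, never from a script. Its arguments are lists of equal length, an entry for each row: "translation": the shift along the tool's x, y, z in m, a list of three; "twist": the turn, a rotation vector about the tool's x, y, z in rad, a list of three. In form: {"translation": [[dx, dy, dz], ...], "twist": [[wx, wy, wz], ...]}. A call has 1 to 20 rows; each row is the pose to reach, as a shift and turn from the pose commanded when the call began, along the tool's axes at that moment; what a row does not reach only later rows make up. A row lasts 1/12 s, in which the tool goes at most 41.7 mm and 7.16 degrees, less where a joint would pass 70% of its speed; a pose out of reach is approached as far as the arm can. A call with a gripper value outside its range is refused whole. "fingers" is the finger opening in m, from 0 to 0.0854, set as the call begins (left out, the last holds). The fingers move at their own pace and stop on an object; "force" is the grip in N (left out, the last holds). Time passes only in rows, so rows that repeat a pose let the fingers close. It gives the time, the measured TCP pose, the force, the opening and the grip force at its end, in the units of the state.
- get_state(): the state, without advancing time (a new reading comes with each control period).
- read_camera(name): name is "scene" or "top" or "wrist"; returns a dict with "pixels" (384x512x3 uint8, red, green, blue), "mtx" (3x3 intrinsics, pixels), "world_to_cam" (4x4, takes a point from world to camera coordinates). Camera axes: x right, y down, z forward; pixel columns grow to the right and rows downward; lengths in m; the calibration is good to about 2 mm. A picture is of the moment at which its call begins. There is no depth.
- job_done(): hands the job in; it is judged then, once.
The state is a dict: "clock": time; "qpos": joint angles; "qd": joint speeds; "joint_torque": joint torques, N m; "tcp_pos": TCP position; "ee_rot": TCP orientation; "contact_force": force on the tool from outside, world axes, zero at the start; "wrist_torque": the same for the moment, N m; "opening": finger opening in m; "gripper_force": force on a finger pad.
Only numpy, scipy, OpenCV 4.12 (cv2) and the standard library are available. Lean on these libraries where they do the work, as an engineer would, in place of code of your own. Each camera call takes 0.05 s, during which the arm holds its last target. There are 200 camera calls.

### The job

Pick up the carrier tray, tip all four tokens off its open end into the open carton without touching them (they are still hot), and put the empty tray back flat on its mat. Then take the label press by its handle, swing the upper platen up until its pointer stands at the clamp knob on the quadrant, and keep holding it there: nothing else holds it open, so finish while still holding, with no other thing on the bench knocked about.

Things in the scene. Friction and masses are not known exactly. Their poses are not given: they have to be found in the camera images.
- mat: thin flat grey mat fixed to the bench, 200 x 150 x 3 mm, the tray's parking place; origin: centre of its underside, z up
- tray: aluminium carrier tray like a dustpan: floor 150 (x) x 110 (y) x 4 mm, rims 18 mm high on both long sides and at the handle end (-x), none at the open end (+x), where tokens slide off. Origin: centre of the underside, z up. Wooden handle at -x, x -175 to -75 mm, 18 mm wide (y), 14 to 38 mm above the underside. 0.2 kg. Starts level on the mat, tokens on it
- tray_grip (a point): a point on the tray's handle, good to grip across the 18 mm width: 105 mm behind the tray's centre (-x) and 26 mm above its underside; axes as the tray's
- tray_lip (a point): middle of the tray's open end, on the floor's upper face: 75 mm in front of the tray's centre (+x), 180 mm from tray_grip; axes as the tray's
- token0: hot glazed ceramic token, a white disc 40 mm across and 10 mm thick, 30 g; one of four alike, lying flat on the tray; origin: centre of its underside. They start to slide when the tray leans more than about 14 to 20 degrees
- token1: hot glazed ceramic token, a white disc 40 mm across and 10 mm thick, 30 g; one of four alike, lying flat on the tray; origin: centre of its underside. They start to slide when the tray leans more than about 14 to 20 degrees
- token2: hot glazed ceramic token, a white disc 40 mm across and 10 mm thick, 30 g; one of four alike, lying flat on the tray; origin: centre of its underside. They start to slide when the tray leans more than about 14 to 20 degrees
- token3: hot glazed ceramic token, a white disc 40 mm across and 10 mm thick, 30 g; one of four alike, lying flat on the tray; origin: centre of its underside. They start to slide when the tray leans more than about 14 to 20 degrees
- carton: open cardboard carton, outside 190 (x) x 220 (y) x 80 mm high, walls and floor 4 mm, loose, 0.6 kg; origin: centre of its underside, z up
- press: label heat press, a small clamshell press fixed to the bench: base with lower platen 120 x 150 mm, hinge yoke, white control box behind it (128 mm high). Origin: on the bench under the centre of the lower platen; front is its own -x, z up, hinge pin along y, 125 mm behind the origin (+x) and 140 mm up
- head: upper half of the press: heated platen, blue beam and handle bow, 0.7 to 1.1 kg. Origin on the hinge pin, its -x from the pin to the handle. Starts shut, lying on the lower platen, axes as the press. Swings up about the pin (positive turn about its y), at most 1.2 rad; falls shut when let go: no spring or catch holds it
- handle (a point): centre of the round black grip of the head's handle, 22 mm thick, clear length 100 mm, parallel to the hinge pin (y), 260 mm from the pin; 140 mm above the bench when shut. 64 mm free behind it up to the platen's edge, open above and below
- hinge (a point): point on the hinge pin's axis, in the middle of the press, 140 mm above the bench; axes as the press
- pointer (a point): where the head's pointer (thin steel strip, 94 mm to the -y side of the press's middle) crosses the quadrant's slot, 115 mm from the pin's axis. Seen along the pin it lies in line with pin and handle, and swings up by the same angle as the handle
- mark (a point): the black clamp knob (24 mm across) in the slot of the upright steel quadrant, an arc 115 mm from the pin's axis on the press's -y side, with ticks; this point is its middle, in the pointer's plane. It stands 0.5 to 0.85 rad above the shut pointer, differently each time, and stays put. The head is at the mark when pointer and mark coincide
- tape: roll of white masking tape lying flat, 84 mm across, 24 mm high; loose; not part of the job; origin: centre of its underside
- squeegee: flat wooden squeegee with a rubber blade, about 103 x 120 x 20 mm; loose; not part of the job; origin: centre of its underside
- scraper: small black-handled scraper, 140 mm long, 16 mm high; loose; not part of the job; origin: centre of its underside
- blanks: small closed cardboard box of blanks, 110 x 80 x 45 mm; loose; not part of the job; origin: centre of its underside
- mug: white mug, 80 mm across, 95 mm high; loose; not part of the job; origin: centre of its underside
- spray: white spray bottle, 68 mm across, 181 mm high; loose; not part of the job; origin: centre of its underside
- filmtape: small roll of amber tape lying flat, 60 mm across, 30 mm high; loose; not part of the job; origin: centre of its underside
Mind the look-alikes: they are no part of the job. What is shaped like the token1 but brown, green or pink is not meant.

How it is judged:
By the outcome, as a careful person would: the job done as asked, in the order asked, and still so for the second after the job is handed in, while the arm keeps its last pose, push and grip.
It also fails if it takes over 64 s, if anything falls off the work surface, if the arm or the gripper's body presses on something with over 40 N, if the wrist force passes 120 N, or if a joint passes its speed limit or range.

## Working session

There is one attempt and no reset: what is moved stays moved. The work goes in short steps, Python scripts to look and compute and a tool call to move; the robot and the scene stay as the last step left them, time stands still between calls to the robot, and variables do not carry over. Pictures are saved under pics/ and viewed, at most 10 in all, crops included, and the job is handed in when it is done.

Besides the shell and the picture viewer there is one more tool, called after ">>>" as a command line: name --argument value ..., lists and objects as JSON in quotes. apply_moves: Moves the arm, as the interface text tells. Its arguments: {"type":"object","properties":{"translation":{"type":"array"},"twist":{"type":"array"},"fingers":{"type":"number"},"force":{"type":"number"}},"required":["translation","twist"]}

```bash
mkdir -p pics; ls
python3 - <<'E'
from cell import *
import cv2,json
s=get_state();print({k:s[k] for k in('clock','tcp_pos','ee_rot','opening','contact_force')},tcp_to_grasp)
for n in('scene','top'):
    c=read_camera(n);cv2.imwrite(f'pics/{n}0.png',c['pixels'][:,:,::-1]);print(n,c['mtx'].tolist(),c['world_to_cam'].round(4).tolist())
E
```

```text
pics
{'clock': 0.0, 'tcp_pos': array([ 0.23589286, -0.60499693,  0.23038679]), 'ee_rot': array([-8.62725609e-04,  9.82759806e-01,  1.84884727e-01, -2.39004693e-04]), 'opening': 0.0855577991076849, 'contact_force': array([-0.93413958,  0.88748805, -0.53311992])} 0.0187
scene [[411.0309164771743, 0.0, 251.5117491445672], [0.0, 411.0309164771743, 189.79663318458543], [0.0, 0.0, 1.0]] [[0.4272, 0.904, 0.0179, -0.2422], [0.7267, -0.3316, -0.6017, -0.335], [-0.538, 0.27, -0.7985, 1.7572], [0.0, 0.0, 0.0, 1.0]]
top [[454.0753625452701, 0.0, 250.71354791246316], [0.0, 454.0753625452701, 184.9175543513154], [0.0, 0.0, 1.0]] [[0.0286, -0.9996, -0.0067, -0.0046], [-0.988, -0.0273, -0.1519, 0.5986], [0.1517, 0.0109, -0.9884, 1.7694], [0.0, 0.0, 0.0, 1.0]]
```

View pics/scene0.png

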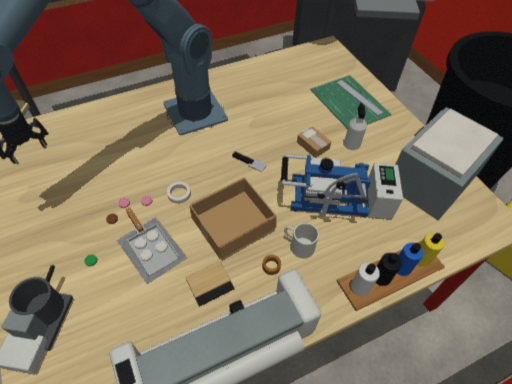

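View pics/top0.png

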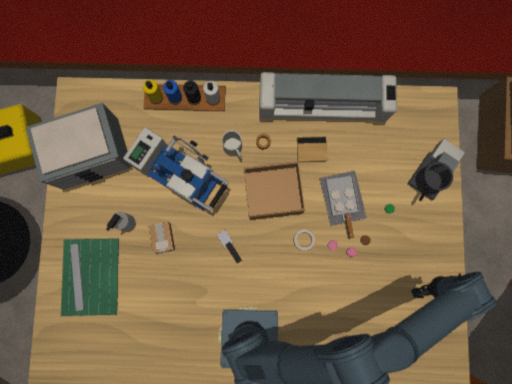

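The scene view shows the tray at about (152,250) with its handle at (135,220), the carton at (233,217) and the press at (330,185) with its handle at (285,180). In the top view the tray is at (343,198), the carton at (273,191), and the press at (190,180) with its handle at the lower right, near (218,195).

Run:
```python
import cv2,numpy as np
s=cv2.imread('pics/scene0.png');t=cv2.imread('pics/top0.png')
f=lambda im,x,y:cv2.resize(im[y:y+100,x:x+130],None,fx=3,fy=3,interpolation=cv2.INTER_CUBIC)
cv2.imwrite('pics/c1.png',np.vstack([np.hstack([f(t,240,150),f(t,110,120)]),np.hstack([f(s,105,195),f(s,275,140)])]))
```

```text
(no output)
```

View pics/c1.png

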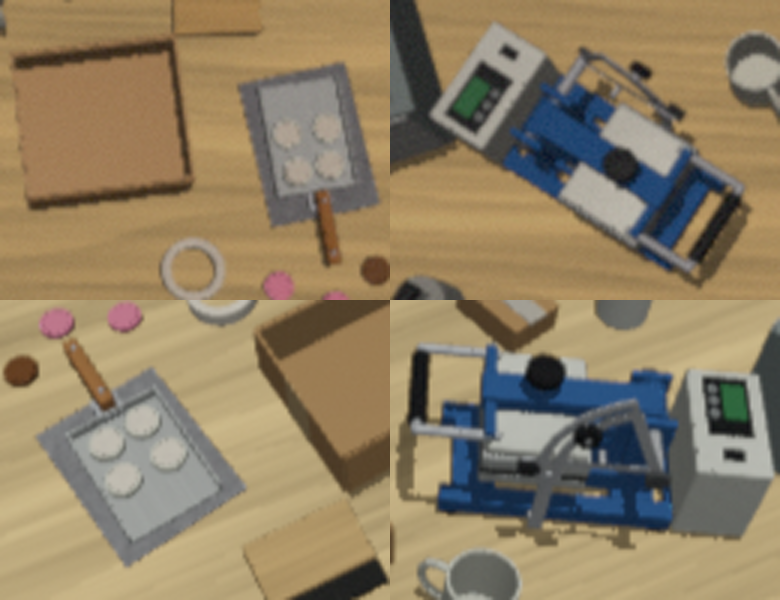

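The enlarged crops show the tray handle clearly: top (322,195)–(335,262) and scene (70,345)–(108,402), in composite pixels. The press grip is black: top (695,260)–(735,200), scene (420,355)–(420,425). Two black dots could be the knob: A at top (640,70) / scene (587,435), and B at top (675,112) / scene (528,468).

```bash
cat > h.py <<'E'
import cv2,numpy as np
from cell import *
def ray(c,p):
    T=c['world_to_cam'];d=np.linalg.inv(c['mtx'])@[p[0],p[1],1.];R=T[:3,:3]
    return -R.T@T[:3,3],R.T@d/np.linalg.norm(d)
def plane(c,p,z):
    o,d=ray(c,p);return o+d*(z-o[2])/d[2]
def tri(c1,p1,c2,p2):
    A=np.zeros((3,3));b=np.zeros(3);r=[ray(c1,p1),ray(c2,p2)]
    for o,d in r:
        M=np.eye(3)-np.outer(d,d);A+=M;b+=M@o
    x=np.linalg.solve(A,b);return x,max(np.linalg.norm(np.cross(x-o,d)) for o,d in r)
def proj(c,X):
    T=c['world_to_cam'];q=c['mtx']@(T[:3,:3]@np.asarray(X)+T[:3,3]);return q[:2]/q[2]
def blobs(c,roi,lo,hi,amin=10):
    x,y,w,h=roi;hsv=cv2.cvtColor(c['pixels'][y:y+h,x:x+w],cv2.COLOR_RGB2HSV)
    m=cv2.inRange(hsv,lo,hi);n,l,st,ce=cv2.connectedComponentsWithStats(m)
    out=[]
    for i in range(1,n):
        if st[i,4]>=amin:
            pts=np.argwhere(l==i)[:,::-1].astype(np.float32)+[x,y]
            out.append((st[i,4],ce[i]+[x,y],cv2.minAreaRect(pts.astype(np.float32))))
    return sorted(out,key=lambda o:-o[0])
E
python3 - <<'E'
from h import *
s=read_camera('scene');t=read_camera('top')
def ends(b):
    (cx,cy),_,_=r=b[2];B=cv2.boxPoints(r);e=[np.linalg.norm(B[0]-B[1]),np.linalg.norm(B[1]-B[2])]
    P=[(B[0]+B[1])/2,(B[2]+B[3])/2] if e[0]<e[1] else [(B[1]+B[2])/2,(B[3]+B[0])/2]
    return sorted([p.round(1) for p in P],key=lambda p:p[1])
for n,c,roi in(('top',t,(335,205,25,40)),('sc',s,(120,205,30,35))):
    for b in blobs(c,roi,(3,110,40),(18,255,190),15):print('trayhandle',n,b[0],b[1].round(1),ends(b))
for n,c,roi in(('top',t,(200,175,40,40)),('sc',s,(276,148,20,45))):
    for b in blobs(c,roi,(0,0,0),(180,255,50),8):print('grip',n,b[0],b[1].round(1),ends(b))
for n,c,roi in(('top',t,(180,130,40,35)),('sc',s,(312,175,40,30))):
    for b in blobs(c,roi,(0,0,0),(180,255,55),4):print('knob',n,b[0],b[1].round(1))
for n,c,roi in(('top',t,(315,165,60,65)),('sc',s,(110,215,80,70))):
    for b in blobs(c,roi,(0,0,90),(180,50,255),200)[:2]:print('mat',n,b[0],b[1].round(1),cv2.boxPoints(b[2]).round(1).tolist())
# hand-picked carton rim corners (composite px)
for p in((12,50),(172,40),(190,185),(30,205)):print('carton',plane(t,(240+p[0]/3,150+p[1]/3),.08).round(3))
for p in((258,82),(335,75),(352,190),(280,200)):print('tray',plane(t,(240+p[0]/3,150+p[1]/3),.02).round(3))
for p in((240,85),(345,63),(378,205),(272,227)):print('mat',plane(t,(240+p[0]/3,150+p[1]/3),.003).round(3))
g=lambda p,q:tri(t,(110+(p[0]-390)/3,120+p[1]/3),s,(275+(q[0]-390)/3,140+(q[1]-300)/3))
print('A',g((640,70),(587,435)),'B',g((675,112),(528,468)))
print('g1',g((738,197),(420,428)),'g2',g((698,258),(420,352)))
f=lambda p,q:tri(t,(240+p[0]/3,150+p[1]/3),s,(105+p[0]*0+q[0]/3,195+(q[1]-300)/3))
print('h1',f((321,193),(108,404)),'h2',f((335,262),(68,343)))
E
```

```text
trayhandle top 442 [347.8 232.1] [array([347., 214.], dtype=float32), array([347., 244.], dtype=float32)]
trayhandle sc 137 [133.9 219.1] [array([126.8, 208.5], dtype=float32), array([141.1, 229.9], dtype=float32)]
grip top 101 [217.9 195.5] [array([224.6, 184.7], dtype=float32), array([211.3, 206. ], dtype=float32)]
grip top 23 [204.3 183.7] [array([209.4, 175.6], dtype=float32), array([199.5, 191.7], dtype=float32)]
grip sc 107 [284.2 168.7] [array([284.6, 157. ], dtype=float32), array([283.4, 180.1], dtype=float32)]
knob top 15 [193.3 143.2]
knob top 8 [204.8 156.9]
knob sc 54 [340.9 184.9]
knob sc 39 [319.7 196. ]
knob sc 9 [336. 199.]
mat top 1640 [342.6 197.3] [[319.3999938964844, 178.3000030517578], [354.5, 169.89999389648438], [365.79998779296875, 217.1999969482422], [330.6000061035156, 225.60000610351562]]
mat sc 2423 [151.4 249.9] [[116.30000305175781, 240.1999969482422], [156.0, 212.6999969482422], [186.89999389648438, 257.3999938964844], [147.1999969482422, 284.8999938964844]]
carton [0.665 0.04  0.08 ]
carton [ 0.684 -0.17   0.08 ]
carton [ 0.494 -0.195  0.08 ]
carton [0.462 0.011 0.08 ]
tray [ 0.642 -0.292  0.02 ]
tray [ 0.654 -0.396  0.02 ]
tray [ 0.499 -0.418  0.02 ]
tray [ 0.483 -0.322  0.02 ]
mat [ 0.64  -0.27   0.003]
mat [ 0.675 -0.414  0.003]
mat [ 0.481 -0.457  0.003]
mat [ 0.448 -0.314  0.003]
A (array([0.72116671, 0.22533595, 0.21450754]), np.float64(0.00039259678141635284)) B (array([0.6869451 , 0.18960319, 0.1350231 ]), np.float64(7.372310535295328e-05))
g1 (array([0.58252306, 0.10936281, 0.12563275]), np.float64(0.004086078169338911)) g2 (array([0.50004424, 0.15338894, 0.14764599]), np.float64(0.0022880345379302737))
h1 (array([ 0.49360509, -0.37472382,  0.02480424]), np.float64(0.0010698229319012855)) h2 (array([ 0.40202872, -0.39207934,  0.0336018 ]), np.float64(1.1206437448720176e-05))
```

The knob (A) is at about 0.70 rad, and B is the shut pointer. The tray handle is fixed well enough to hover over it and check with the wrist camera.

>>> apply_moves --translation '[[0.3, -0.126, 0.05], [0.3, -0.126, 0.05], [0.3, -0.126, 0.05], [0.3, -0.126, 0.05], [0.3, -0.126, 0.05], [0.3, -0.126, 0.05], [0.3, -0.126, 0.05], [0.3, -0.126, 0.05], [0.3, -0.126, 0.05], [0.3, -0.126, 0.05], [0.3, -0.126, 0.05], [0.3, -0.126, 0.05]]' --twist '[[0, 0, 0.185], [0, 0, 0.185], [0, 0, 0.185], [0, 0, 0.185], [0, 0, 0.185], [0, 0, 0.185], [0, 0, 0.185], [0, 0, 0.185], [0, 0, 0.185], [0, 0, 0.185], [0, 0, 0.185], [0, 0, 0.185]]' --fingers 0.055

```text
clock: 1.2
tcp_pos: [0.4686, -0.3807, 0.1814]
ee_rot: [0.0, 0.996, 0.092, -0.0]
contact_force: [-0.2, 1.1, 0.2]
opening: 0.055
gripper_force: 0.0
```

Run:
```python
from h import *
from scipy.spatial.transform import Rotation as Ro
s=get_state();q=s['ee_rot'];print(s['clock'],s['tcp_pos'],Ro.from_quat(q,scalar_first=True).as_matrix().round(3).tolist(),s['qpos'].round(3),s['opening'])
w=read_camera('wrist');np.savez('w1.npz',**w);im=w['pixels'].copy()
for n,X in(('grip',(.471,-.379,.041)),('h2',(.402,-.392,.041))):
    p=proj(w,X);print(n,p);cv2.circle(im,tuple(int(v) for v in p),3,(255,0,0),-1)
cv2.imwrite('pics/w1.png',im[:,:,::-1])
```

```text
1.2 [ 0.4685921  -0.38072907  0.18136024] [[0.983, 0.183, -0.001], [0.183, -0.983, -0.001], [-0.001, 0.001, -1.0]] [ 0.63   0.514 -0.031  1.709  0.02   0.919 -0.796] 0.0550051407072285
grip [256.65537249 179.29380182]
h2 [256.83411211 248.48987306]
```

View pics/w1.png

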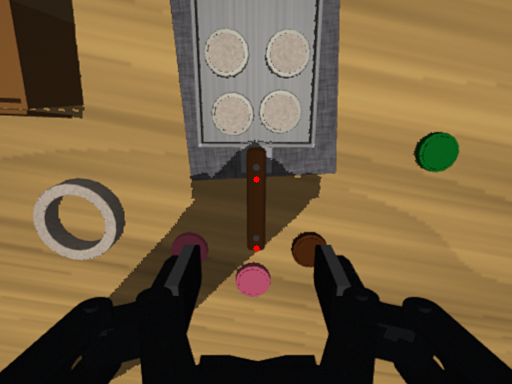

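The wrist view shows the predicted grip and handle-end points (256,179) and (256,249) lying right on the handle. Nothing is between the fingers there, so I can go down.

>>> apply_moves --translation '[[0.002, 0, 0.04], [0.002, 0, 0.08], [0.002, 0, 0.12], [0.002, 0, 0.145], [0.002, 0, 0.16], [0.002, 0, 0.171], [0.002, 0, 0.171], [0.002, 0, 0.171]]' --twist '[[0, 0, 0], [0, 0, 0], [0, 0, 0], [0, 0, 0], [0, 0, 0], [0, 0, 0], [0, 0, 0], [0, 0, 0]]'

```text
clock: 1.92
tcp_pos: [0.4715, -0.3797, 0.0106]
ee_rot: [0.0, 0.996, 0.093, -0.0]
contact_force: [-0.3, 0.5, 0.6]
opening: 0.0554
gripper_force: 0.0
```

>>> apply_moves --translation '[[0, 0, 0], [0, 0, 0], [0, 0, 0], [0, 0, 0], [0, 0, 0], [0, 0, 0]]' --twist '[[0, 0, 0], [0, 0, 0], [0, 0, 0], [0, 0, 0], [0, 0, 0], [0, 0, 0]]' --fingers 0.0 --force 80

```text
clock: 2.42
tcp_pos: [0.4725, -0.3794, 0.0117]
ee_rot: [0.001, 0.996, 0.093, 0.001]
contact_force: [-0.9, 1.3, 6.1]
opening: 0.0167
gripper_force: 77.9
```

>>> apply_moves --translation '[[0, 0, -0.004], [0, 0, -0.012], [0, 0, -0.024], [0, 0, -0.04], [0, 0, -0.058], [0, 0, -0.076], [0, 0, -0.094], [0, 0, -0.11], [0, 0, -0.123], [0, 0, -0.131], [0, 0, -0.135], [0, 0, -0.135]]' --twist '[[0, 0, 0], [0, 0, 0], [0, 0, 0], [0, 0, 0], [0, 0, 0], [0, 0, 0], [0, 0, 0], [0, 0, 0], [0, 0, 0], [0, 0, 0], [0, 0, 0], [0, 0, 0]]'

```text
clock: 3.42
tcp_pos: [0.472, -0.379, 0.1461]
ee_rot: [0.0, 0.996, 0.093, 0.0]
contact_force: [0.0, 0.4, -1.8]
opening: 0.0168
gripper_force: 78.1
```

Run:
```python
from h import *
w=read_camera('wrist');s=read_camera('scene')
im=np.hstack([w['pixels'][:,60:460],s['pixels'][:,:400]])
cv2.imwrite('pics/w2.png',im[:,:,::-1])
```

```text
(no output)
```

View pics/w2.png

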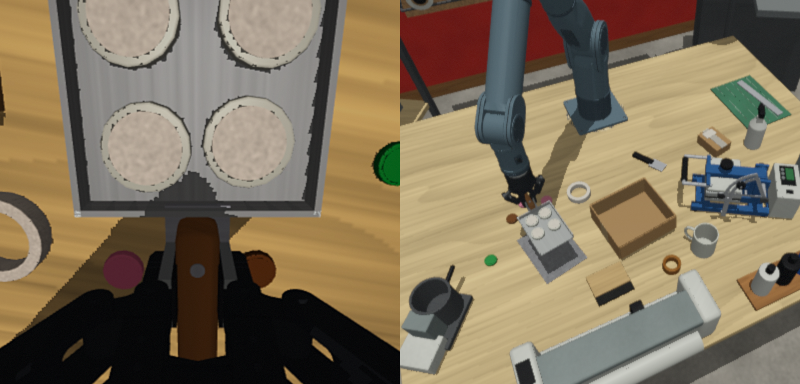

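The wrist half shows the tray held square in the fingers with its tokens in place, at (130,25), (270,25), (147,147) and (248,140). The scene half shows it level above the mat. Next I carry it sideways, ramping the speed.

>>> apply_moves --translation '[[0, -0.006, 0], [0, -0.018, 0], [0, -0.036, 0], [0, -0.058, 0], [0, -0.082, 0], [0, -0.107, 0], [0, -0.132, 0], [0, -0.157, 0], [0, -0.182, 0], [0, -0.204, 0], [-0.001, -0.223, 0], [-0.002, -0.238, 0], [-0.002, -0.249, 0], [-0.002, -0.257, 0], [-0.002, -0.261, 0], [-0.002, -0.261, 0], [-0.002, -0.261, 0]]' --twist '[[0, 0, 0], [0, 0, 0], [0, 0, 0], [0, 0, 0], [0, 0, 0], [0, 0, 0], [0, 0, 0], [0, 0, 0], [0, 0, 0], [0, 0, 0], [0, 0, 0], [0, 0, 0], [0, 0, 0], [0, 0, 0], [0, 0, 0], [0, 0, 0], [0, 0, 0]]'

```text
clock: 4.93
tcp_pos: [0.4215, -0.1232, 0.1453]
ee_rot: [0.0, 0.996, 0.093, 0.0]
contact_force: [-0.9, -0.2, -2.6]
opening: 0.0169
gripper_force: 78.2
```

Run:
```python
from h import *
s=get_state();print(s['clock'],s['tcp_pos'],s['qpos'].round(2),s['contact_force'])
w=read_camera('wrist');t=read_camera('top')
im=np.hstack([w['pixels'][:,60:460],t['pixels'][:,150:400]])
cv2.imwrite('pics/w3.png',im[:,:,::-1])
p=[.423,-.123];
for d in range(0,46,5):
    f=np.radians(d);c,sn=np.cos(f),np.sin(f)
    z=np.interp(d,[0,10,20,30,40,45],[.165,.166,.175,.198,.222,.234])
    # tool frame delta of TCP, grip keeps xy
    print(d,round(f,3),[round(-.0187*sn,4),0,round(-((z-.0187*c)-.1463),4)],'lip',round(p[0]+.983*(.18*c-.022*sn),3),round(z-.18*sn-.022*c,3))
```

```text
4.9333 [ 0.42153728 -0.12321494  0.14529097] [ 0.27  0.32 -0.1   2.14  0.05  0.68 -1.25] [-0.8594868  -0.1990539  -2.56170282]
0 0.0 [np.float64(-0.0), 0, np.float64(-0.0)] lip 0.6 0.143
5 0.087 [np.float64(-0.0016), 0, np.float64(-0.0006)] lip 0.597 0.128
10 0.175 [np.float64(-0.0032), 0, np.float64(-0.0013)] lip 0.593 0.113
15 0.262 [np.float64(-0.0048), 0, np.float64(-0.0061)] lip 0.588 0.103
20 0.349 [np.float64(-0.0064), 0, np.float64(-0.0111)] lip 0.582 0.093
25 0.436 [np.float64(-0.0079), 0, np.float64(-0.0233)] lip 0.574 0.09
30 0.524 [np.float64(-0.0093), 0, np.float64(-0.0355)] lip 0.565 0.089
35 0.611 [np.float64(-0.0107), 0, np.float64(-0.0484)] lip 0.556 0.089
40 0.698 [np.float64(-0.012), 0, np.float64(-0.0614)] lip 0.545 0.089
45 0.785 [np.float64(-0.0132), 0, np.float64(-0.0745)] lip 0.533 0.091
```

View pics/w3.png

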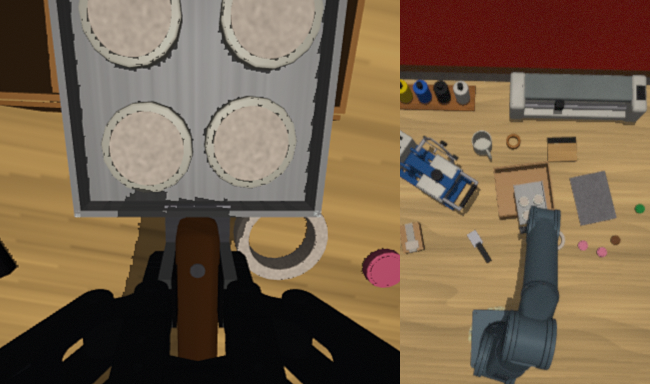

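The tray is centred over the carton: in the top half of the picture it is at (528,200), with the carton at (524,190). Tipping now, about 2.5 to 3 degrees per row.

>>> apply_moves --translation '[[-0.001, 0, 0], [-0.0016, 0, -0.001], [-0.0032, 0, -0.001], [-0.004, 0, -0.004], [-0.0048, 0, -0.006], [-0.0056, 0, -0.0085], [-0.0064, 0, -0.011], [-0.007, 0, -0.017], [-0.0079, 0, -0.023], [-0.0086, 0, -0.029], [-0.0093, 0, -0.0355], [-0.01, 0, -0.042], [-0.0107, 0, -0.048], [-0.0113, 0, -0.055], [-0.012, 0, -0.061], [-0.0126, 0, -0.068], [-0.0132, 0, -0.0745], [-0.0132, 0, -0.0745], [-0.0132, 0, -0.0745], [-0.0132, 0, -0.0745]]' --twist '[[0, -0.04, 0], [0, -0.087, 0], [0, -0.175, 0], [0, -0.218, 0], [0, -0.262, 0], [0, -0.305, 0], [0, -0.349, 0], [0, -0.393, 0], [0, -0.436, 0], [0, -0.48, 0], [0, -0.524, 0], [0, -0.567, 0], [0, -0.611, 0], [0, -0.655, 0], [0, -0.698, 0], [0, -0.742, 0], [0, -0.785, 0], [0, -0.785, 0], [0, -0.785, 0], [0, -0.785, 0]]'

```text
clock: 6.7
tcp_pos: [0.4085, -0.1256, 0.2194]
ee_rot: [0.036, 0.92, 0.086, -0.38]
contact_force: [0.2, -0.1, -2.7]
opening: 0.0167
gripper_force: 78.5
```

Run:
```python
from h import *
s=get_state();print(s['clock'],s['tcp_pos'],s['qpos'].round(2),s['contact_force'])
w=read_camera('wrist');t=read_camera('scene')
im=np.hstack([w['pixels'][:,60:460],cv2.resize(t['pixels'][150:280,150:283],(393,384))])
cv2.imwrite('pics/w4.png',im[:,:,::-1])
```

```text
6.7 [ 0.4085057  -0.12557767  0.21944613] [ 0.07  0.65 -0.01  1.63  0.18  1.63 -1.39] [ 0.21133779 -0.08481083 -2.7258037 ]
```

View pics/w4.png

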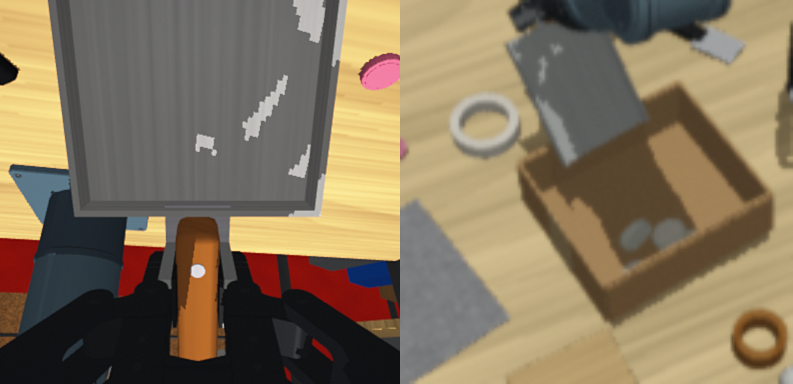

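The tray is empty and hasn't slipped: its rim is still at row 214. The tokens lie inside the carton, at (635,235), (672,235) and (630,265) in the picture. I'll level the tray and carry it back.

>>> apply_moves --translation '[[0.006, 0, 0.004], [0.015, 0, 0.011], [0.025, 0, 0.018], [0.034, 0, 0.025], [0.044, 0, 0.031], [0.053, 0, 0.038], [0.062, 0, 0.0433], [0.062, 0, 0.0433], [0.062, 0, 0.0433]]' --twist '[[0, 0.08, 0], [0, 0.2, 0], [0, 0.32, 0], [0, 0.44, 0], [0, 0.56, 0], [0, 0.68, 0], [0, 0.785, 0], [0, 0.785, 0], [0, 0.785, 0]]'

```text
clock: 7.55
tcp_pos: [0.4196, -0.1232, 0.1456]
ee_rot: [-0.0, 0.996, 0.092, -0.002]
contact_force: [-0.2, 0.0, -0.7]
opening: 0.0166
gripper_force: 78.5
```

>>> apply_moves --translation '[[0, 0.012, 0], [0, 0.035, 0], [0, 0.07, 0], [0, 0.105, 0], [0, 0.14, 0], [0, 0.175, 0], [0.001, 0.21, 0], [0.001, 0.235, 0], [0.002, 0.252, 0], [0.002, 0.261, 0], [0.002, 0.261, 0], [0.002, 0.261, 0.03], [0.002, 0.261, 0.06], [0.002, 0.261, 0.085], [0.002, 0.261, 0.105], [0.002, 0.261, 0.115], [0.002, 0.261, 0.122], [0.002, 0.261, 0.122]]' --twist '[[0, 0, 0], [0, 0, 0], [0, 0, 0], [0, 0, 0], [0, 0, 0], [0, 0, 0], [0, 0, 0], [0, 0, 0], [0, 0, 0], [0, 0, 0], [0, 0, 0], [0, 0, 0], [0, 0, 0], [0, 0, 0], [0, 0, 0], [0, 0, 0], [0, 0, 0], [0, 0, 0]]'

```text
clock: 9.05
tcp_pos: [0.472, -0.3775, 0.0226]
ee_rot: [-0.001, 0.996, 0.094, -0.001]
contact_force: [-0.2, 0.2, -0.5]
opening: 0.0167
gripper_force: 78.4
```

Run:
```python
from h import *
s=get_state();print(s['clock'],s['tcp_pos'],s['ee_rot'].round(4),s['contact_force'])
c=read_camera('scene');t=read_camera('top')
f=lambda im,x,y:cv2.resize(im[y:y+100,x:x+130],None,fx=3,fy=3,interpolation=cv2.INTER_CUBIC)
cv2.imwrite('pics/w5.png',np.hstack([f(c['pixels'],105,185),f(c['pixels'],170,165)])[:,:,::-1])
```

```text
9.05 [ 0.47195934 -0.37746989  0.02257263] [-8.000e-04  9.956e-01  9.390e-02 -7.000e-04] [-0.22499757  0.15646176 -0.52730002]
```

View pics/w5.png

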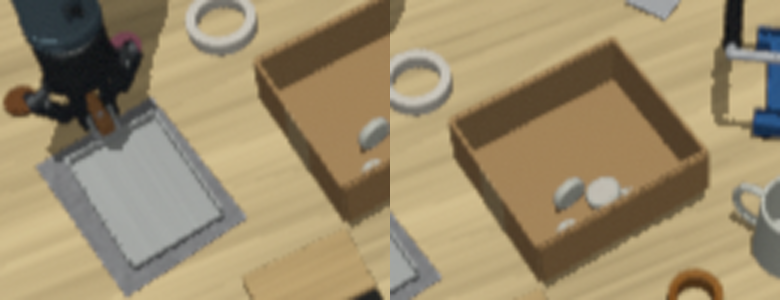

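The tray is over the mat and all the tokens are in the carton, with a fourth edge visible at (628,192). I'll lower the last 12 mm, release, and rise.

>>> apply_moves --translation '[[0, 0.001, 0.004], [0, 0.002, 0.008], [0, 0.002, 0.011], [0, 0.002, 0.012], [0, 0.002, 0.012], [0, 0.002, 0.012]]' --twist '[[0, 0, 0], [0, 0, 0], [0, 0, 0], [0, 0, 0], [0, 0, 0], [0, 0, 0]]'

```text
clock: 9.65
tcp_pos: [0.4724, -0.3812, 0.0118]
ee_rot: [0.0, 0.996, 0.093, 0.0]
contact_force: [-1.2, 0.2, 3.4]
opening: 0.0166
gripper_force: 79.1
```

>>> apply_moves --translation '[[0, 0, 0], [0, 0, 0], [0, 0, 0], [0, 0, 0], [0, 0, 0], [0, 0, -0.01], [0, 0, -0.03], [0, 0, -0.06], [0, 0, -0.1], [0, 0, -0.14], [0, 0, -0.18], [0, 0, -0.22], [0, 0, -0.24], [0, 0, -0.24]]' --twist '[[0, 0, 0], [0, 0, 0], [0, 0, 0], [0, 0, 0], [0, 0, 0], [0, 0, 0], [0, 0, 0], [0, 0, 0], [0, 0, 0], [0, 0, 0], [0, 0, 0], [0, 0, 0], [0, 0, 0], [0, 0, 0]]' --fingers 0.055

```text
clock: 10.82
tcp_pos: [0.4747, -0.3827, 0.2582]
ee_rot: [0.004, 0.996, 0.093, 0.004]
contact_force: [-0.1, -1.1, 0.5]
opening: 0.0552
gripper_force: 0.0
```

Run:
```python
from h import *
from scipy.spatial.transform import Rotation as Ro
s=get_state();print(s['clock'],s['tcp_pos'],Ro.from_quat(s['ee_rot'],scalar_first=True).as_matrix().round(3).tolist(),s['qpos'].round(2))
S=read_camera('scene');t=read_camera('top')
np.savez('S.npz',**S);np.savez('T.npz',**t)
print('grip c',tri(t,(217.9,195.5),S,(284.2,168.7)),'ends',tri(t,(224.6,184.7),S,(283.4,180.1)),tri(t,(211.3,206),S,(284.6,157)))
A=tri(t,(193.3,143.2),S,(340.9,184.9))[0];B=tri(t,(204.8,156.9),S,(319.7,196))[0];print('A',A,'B',B)
u=lambda p:(110+(p[0]-390)/3,120+p[1]/3)
# control box top corners z=.128
for p in((495,22),(570,65),(510,160),(432,115)):print('box',plane(t,u(p),.128).round(3))
```

```text
10.8167 [ 0.47474698 -0.38270095  0.25819666] [[0.983, 0.185, 0.009], [0.186, -0.983, -0.006], [0.007, 0.008, -1.0]] [ 0.62  0.43 -0.02  1.63  0.01  1.06 -0.79]
grip c (array([0.53980814, 0.13319107, 0.14049809]), np.float64(0.0007413850192547075)) ends (array([0.58159958, 0.10886429, 0.13926805]), np.float64(0.001468275762536841)) (array([0.49869053, 0.15590623, 0.1471379 ]), np.float64(0.0006253801311379012))
A [0.72155661 0.2255229  0.21534208] B [0.68694092 0.18776077 0.13645435]
box [0.801 0.43  0.128]
box [0.747 0.329 0.128]
box [0.62  0.399 0.128]
box [0.676 0.503 0.128]
```

>>> apply_moves --translation '[[0.161, -0.493, 0.02], [0.161, -0.493, 0.02], [0.161, -0.493, 0.02], [0.161, -0.493, 0.02], [0.161, -0.493, 0.02], [0.161, -0.493, 0.02], [0.161, -0.493, 0.02], [0.161, -0.493, 0.02], [0.161, -0.493, 0.02], [0.161, -0.493, 0.02], [0.161, -0.493, 0.02], [0.161, -0.493, 0.02], [0.161, -0.493, 0.02], [0.161, -0.493, 0.02], [0.161, -0.493, 0.02], [0.161, -0.493, 0.02], [0.161, -0.493, 0.02], [0.161, -0.493, 0.02], [0.161, -0.493, 0.02], [0.161, -0.493, 0.02]]' --twist '[[0, 0, -2.45], [0, 0, -2.45], [0, 0, -2.45], [0, 0, -2.45], [0, 0, -2.45], [0, 0, -2.45], [0, 0, -2.45], [0, 0, -2.45], [0, 0, -2.45], [0, 0, -2.45], [0, 0, -2.45], [0, 0, -2.45], [0, 0, -2.45], [0, 0, -2.45], [0, 0, -2.45], [0, 0, -2.45], [0, 0, -2.45], [0, 0, -2.45], [0, 0, -2.45], [0, 0, -2.45]]' --fingers 0.05

```text
clock: 12.58
tcp_pos: [0.5376, 0.1332, 0.2297]
ee_rot: [-0.002, 0.246, 0.969, -0.001]
contact_force: [-0.3, 0.2, -0.1]
opening: 0.0501
gripper_force: 0.0
```

>>> apply_moves --translation '[[0, 0, 0], [0, 0, 0], [0, 0, 0]]' --twist '[[0, 0, 0], [0, 0, 0], [0, 0, 0]]'

```text
clock: 12.83
tcp_pos: [0.5383, 0.1334, 0.2306]
ee_rot: [-0.001, 0.251, 0.968, -0.0]
contact_force: [-0.3, 0.4, -0.0]
opening: 0.0497
gripper_force: 0.0
```

Run:
```python
from h import *
from scipy.spatial.transform import Rotation as Ro
s=get_state();print(s['clock'],s['tcp_pos'],Ro.from_quat(s['ee_rot'],scalar_first=True).as_matrix().round(3).tolist(),s['qpos'].round(2))
w=read_camera('wrist');np.savez('w6.npz',**w);im=w['pixels'].copy()
for X in((.540,.133,.1405),(.5816,.1089,.1405),(.4987,.156,.1405)):
    p=proj(w,X);print(p);cv2.circle(im,tuple(int(v) for v in p),3,(255,0,0),-1)
S=read_camera('scene')['pixels']
cv2.imwrite('pics/w6.png',np.hstack([im,S[180:,60:340][:,:280].copy() if 0 else cv2.resize(S[185:295,100:180],(279,384))])[:,:,::-1])
```

```text
12.8333 [0.53832607 0.13337314 0.23059239] [[-0.874, 0.486, -0.001], [0.486, 0.874, -0.0], [0.001, -0.001, -1.0]] [ 0.21  0.47 -0.7   1.76  0.35  1.04  0.45]
[256.82336699 202.06914098]
[255.79518684 257.78527239]
[256.85603463 140.43225632]
```

View pics/w6.png

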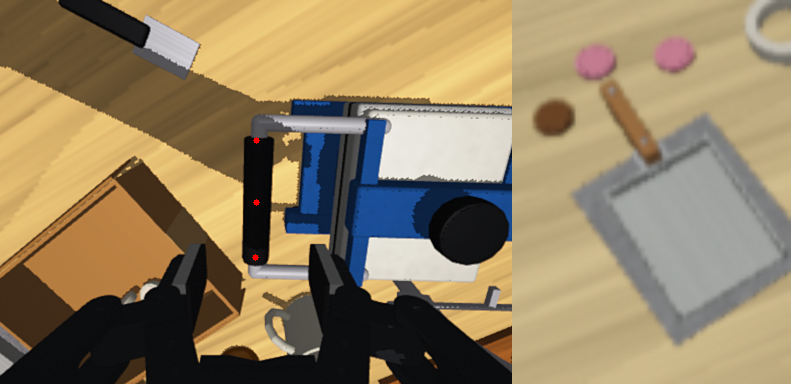

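The wrist view shows the black grip from (259,137) to (255,264), with the predicted centre (257,202) on it and room on both sides. The scene crop shows the empty tray flat on its mat. Down and grip.

>>> apply_moves --translation '[[-0.001, 0, 0.03], [-0.001, 0, 0.06], [-0.001, 0, 0.085], [-0.001, 0, 0.1], [-0.001, 0, 0.1085], [-0.001, 0, 0.1085], [-0.001, 0, 0.1085]]' --twist '[[0, 0, 0], [0, 0, 0], [0, 0, 0], [0, 0, 0], [0, 0, 0], [0, 0, 0], [0, 0, 0]]'

```text
clock: 13.52
tcp_pos: [0.54, 0.1334, 0.1232]
ee_rot: [0.0, 0.25, 0.968, 0.0]
contact_force: [0.1, -0.4, -0.1]
opening: 0.0498
gripper_force: 0.0
```

>>> apply_moves --translation '[[0, 0, 0], [0, 0, 0], [0, 0, 0], [0, 0, 0], [0, 0, 0], [0, 0, 0]]' --twist '[[0, 0, 0], [0, 0, 0], [0, 0, 0], [0, 0, 0], [0, 0, 0], [0, 0, 0]]' --fingers 0.0 --force 60

```text
clock: 14.02
tcp_pos: [0.5399, 0.1321, 0.1242]
ee_rot: [0.0, 0.251, 0.968, -0.001]
contact_force: [-3.4, -2.7, 6.8]
opening: 0.0205
gripper_force: 58.3
```

Run:
```python
from h import *
from scipy.spatial.transform import Rotation as Ro
s=get_state();R=Ro.from_quat(s['ee_rot'],scalar_first=True).as_matrix();print(s['tcp_pos'],R.round(3).tolist(),s['qpos'].round(2),s['contact_force'])
# tool: x=+press y, y=+press x, z down. pin from grip: +y .26
r=.260
for a in np.arange(.05,.72,.05).tolist()+[.69]:
    g=np.array([0,r-r*np.cos(a),-r*np.sin(a)])   # grasp point in tool frame
    t=g+np.array([0,-np.sin(a),np.cos(a)])*.0187-np.array([0,0,.0187])
    print(round(a,2),t.round(4).tolist())
```

```text
[0.53993749 0.13209856 0.12417502] [[-0.874, 0.485, 0.0], [0.485, 0.874, -0.002], [-0.001, -0.001, -1.0]] [ 0.15  0.6  -0.63  1.84  0.47  0.84  0.35] [-3.44686162 -2.73011873  6.78407474]
0.05 [0.0, -0.0006, -0.013]
0.1 [0.0, -0.0006, -0.0261]
0.15 [0.0, 0.0001, -0.0391]
0.2 [0.0, 0.0015, -0.052]
0.25 [0.0, 0.0035, -0.0649]
0.3 [0.0, 0.0061, -0.0777]
0.35 [0.0, 0.0094, -0.0903]
0.4 [0.0, 0.0132, -0.1027]
0.45 [0.0, 0.0177, -0.115]
0.5 [0.0, 0.0229, -0.1269]
0.55 [0.0, 0.0286, -0.1387]
0.6 [0.0, 0.0349, -0.1501]
0.65 [0.0, 0.0417, -0.1612]
0.7 [0.0, 0.0491, -0.1719]
0.69 [0.0, 0.0476, -0.1698]
```

>>> apply_moves --translation '[[0, -0.0005, -0.0065], [0, -0.0006, -0.0195], [0, 0.0001, -0.0391], [0, 0.0015, -0.052], [0, 0.0035, -0.0649], [0, 0.0061, -0.0777], [0, 0.0094, -0.0903], [0, 0.0094, -0.0903], [0, 0.0094, -0.0903]]' --twist '[[0.025, 0, 0], [0.075, 0, 0], [0.15, 0, 0], [0.2, 0, 0], [0.25, 0, 0], [0.3, 0, 0], [0.35, 0, 0], [0.35, 0, 0], [0.35, 0, 0]]'

```text
clock: 14.77
tcp_pos: [0.5452, 0.1406, 0.2137]
ee_rot: [-0.043, 0.247, 0.953, -0.169]
contact_force: [2.5, -3.3, -3.0]
opening: 0.0199
gripper_force: 60.6
```

Run:
```python
from h import *
from scipy.spatial.transform import Rotation as Ro
s=get_state();R=Ro.from_quat(s['ee_rot'],scalar_first=True).as_matrix();print(s['clock'],s['tcp_pos'],R.round(3).tolist(),s['qpos'].round(2),s['contact_force'],s['wrist_torque'])
S=read_camera('scene');t=read_camera('top')
for n,c,roi in(('top',t,(180,130,40,35)),('sc',S,(312,165,45,40))):
    for b in blobs(c,roi,(0,0,0),(180,255,55),4):print('knob',n,b[0],b[1].round(1))
f=lambda im,x,y:cv2.resize(im[y:y+100,x:x+130],None,fx=3,fy=3,interpolation=cv2.INTER_CUBIC)
cv2.imwrite('pics/w7.png',np.hstack([f(t['pixels'],130,100),f(S['pixels'],260,130)])[:,:,::-1])
```

```text
14.7667 [0.54515648 0.14063347 0.21365503] [[-0.875, 0.456, -0.165], [0.485, 0.821, -0.301], [-0.002, -0.343, -0.939]] [-0.07  0.64 -0.56  1.55  0.49  1.39  0.29] [ 2.52627753 -3.25036128 -3.00211904] [ 0.12161688 -0.69094818 -0.13706774]
knob top 13 [193.2 143.3]
knob top 11 [201.6 153.5]
knob sc 153 [318.7 191.4]
knob sc 55 [340.8 185.1]
knob sc 51 [336.  196.5]
knob sc 8 [328.2 193.1]
```

View pics/w7.png

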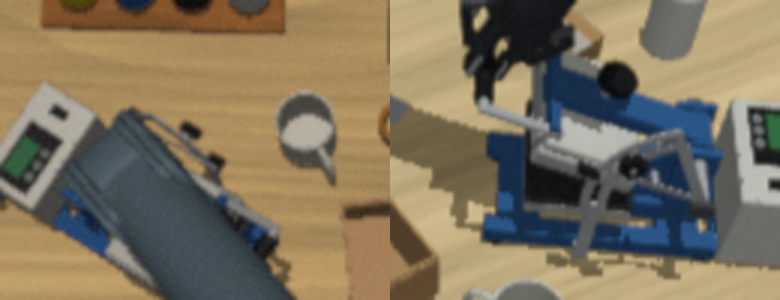

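The pointer end is now at (215,160) in the top half and the knob at (190,131). The head follows the arm. I'll refine the angle numerically, using the knob ray at 115 mm from the pin.

```bash
cat > a.py <<'E'
from h import *
yaw=np.radians(61.0);ex=np.array([np.cos(yaw),np.sin(yaw),0]);ey=np.array([-ex[1],ex[0],0]);ez=np.array([0,0,1.])
H=np.array([.540,.1332,.140])+.260*ex
def pt(r,a,y):return H-r*np.cos(a)*ex+r*np.sin(a)*ez+y*ey
from scipy.optimize import least_squares
def fit(obs,free='ray'):  # obs [(cam,px)], unknown r,a,y
    f=lambda v:np.concatenate([proj(c,pt(*v))-p for c,p in obs]);return least_squares(f,[.12,.4,-.1])
def cyl(c,p,r):
    o,d=ray(c,p);best=[]
    for y in np.arange(-.13,-.07,.01):
        k=((H+y*ey-o)@ey)/(d@ey);X=o+k*d-H;best.append((round(y,3),round(float(np.hypot(X@ex,X[2])),4),round(float(np.arctan2(X[2],-X@ex)),3)))
    return best
E
python3 - <<'E'
from a import *
S=dict(np.load('S.npz'));t=dict(np.load('T.npz'))
for n,o in(('A',((193.3,143.2),(340.85,185))),('Bshut',((204.8,156.9),(319.7,196)))):
    q=fit([(t,o[0]),(S,o[1])]);print(n,q.x,np.abs(q.fun).max())
print('A scene',cyl(S,(340.85,185),.115));print('A top',cyl(t,(193.3,143.2),.115))
print('Bshut scene',cyl(S,(319.7,196),.14))
print('proj B .357',[proj(c,pt(.1415,.357,-.1)).round(1) for c in(t,S)],'B 0',[proj(c,pt(.1415,0,-.1)).round(1) for c in(t,S)])
print('sens px/rad A',(proj(S,pt(.115,.75,-.11))-proj(S,pt(.115,.65,-.11)))/.1)
print('box of knob', )
E
```

```text
A [ 0.11808379  0.68726767 -0.11409147] 0.08316135198262486
Bshut [ 0.14158027 -0.02586693 -0.1020699 ] 0.7697985318859537
A scene [(np.float64(-0.13), 0.1353, 0.778), (np.float64(-0.12), 0.1244, 0.723), (np.float64(-0.11), 0.114, 0.658), (np.float64(-0.1), 0.1042, 0.58), (np.float64(-0.09), 0.0952, 0.486), (np.float64(-0.08), 0.0871, 0.375)]
A top [(np.float64(-0.13), 0.0729, -0.497), (np.float64(-0.12), 0.0879, 0.4), (np.float64(-0.11), 0.1422, 0.812), (np.float64(-0.1), 0.2069, 0.983), (np.float64(-0.09), 0.2748, 1.071), (np.float64(-0.08), 0.3439, 1.124)]
Bshut scene [(np.float64(-0.13), 0.1541, 0.217), (np.float64(-0.12), 0.1494, 0.133), (np.float64(-0.11), 0.1459, 0.044), (np.float64(-0.1), 0.1435, -0.049), (np.float64(-0.09), 0.1425, -0.144), (np.float64(-0.08), 0.1427, -0.239)]
proj B .357 [array([201.7, 153.6]), array([325.9, 185.6])] B 0 [array([205.2, 157.6]), array([320.6, 194.8])]
sens px/rad A [ 29.75185801 -16.05520028]
box of knob
```

Run:
```python
from a import *
w=read_camera('wrist');np.savez('w8.npz',**w)
for a in(.65,.69,.73):print('A',proj(w,pt(.115,a,-.11)).round(1))
print('B',proj(w,pt(.1415,.357,-.1)).round(1),'A in w6',proj(dict(np.load('w6.npz')),pt(.115,.69,-.11)).round(1))
for b in blobs(w,(280,220,232,164),(0,0,0),(180,255,45),30):print(b[0],b[1].round(1),[np.round(v,1) for v in b[2]])
```

```text
A [589.3 526.8]
A [602.4 539.6]
A [616.5 553. ]
B [476.7 436.6] A in w6 [517.5 395.8]
15194 [362.3 338.8] [array([394.5, 301.5]), array([229., 163.]), np.float64(0.0)]
357 [384.3 251.7] [array([384. , 253.2]), array([ 5.5, 68.1]), np.float64(9.7)]
```

>>> apply_moves --translation '[[0, -0.0005, -0.0065], [0, -0.0006, -0.0195], [0, 0.0, -0.0352], [0, 0.0015, -0.052], [0, 0.0035, -0.0649], [0, 0.0056, -0.0751], [0, 0.0056, -0.0751], [0, 0.0056, -0.0751], [0, 0.0056, -0.0751]]' --twist '[[0.025, 0, 0], [0.075, 0, 0], [0.135, 0, 0], [0.2, 0, 0], [0.25, 0, 0], [0.29, 0, 0], [0.29, 0, 0], [0.29, 0, 0], [0.29, 0, 0]]'

```text
clock: 15.67
tcp_pos: [0.5611, 0.1673, 0.2815]
ee_rot: [-0.077, 0.238, 0.919, -0.304]
contact_force: [7.4, -5.4, -3.8]
opening: 0.0199
gripper_force: 60.9
```

```bash
cat > m.py <<'E'
from a import *
from scipy.spatial.transform import Rotation as Ro
s=get_state();R=Ro.from_quat(s['ee_rot'],scalar_first=True).as_matrix();g=s['tcp_pos']-.0187*R[:,2]-H
print(s['clock'],s['contact_force'].round(1),s['wrist_torque'].round(2),'grip angle',np.arctan2(g[2],-g@ex),'r',np.hypot(g[2],g@ex),'tool tilt',np.arctan2(-R[2,1],-R[2,2]))
a=np.arctan2(g[2],-g@ex);S=read_camera('scene');t=read_camera('top')
print('pred B',[proj(c,pt(.1415,a,-.1)).round(1) for c in(t,S)])
for n,c,roi in(('top',t,(185,130,30,32)),('sc',S,(315,160,45,35))):
    for b in blobs(c,roi,(0,0,0),(180,255,65),4):print(n,b[0],b[1].round(1),np.round(b[2][1],1))
np.savez('last.npz',S=S['pixels'],t=t['pixels'])
u=cv2.cvtColor(S['pixels'],cv2.COLOR_RGB2GRAY)[164:196,318:354];print('cols 318..');[print(164+i,' '.join(f'{v:3d}' for v in r)) for i,r in enumerate(u)]
E
python3 m.py
```

```text
15.6667 [ 7.4 -5.4 -3.8] [ 0.43 -1.72  0.77] grip angle 0.6431332892619077 r 0.26097560181175744 tool tilt 0.6384025282491309
pred B [array([196.1, 148.8]), array([334.1, 178.9])]
top 32 [194.6 145.6] [12.5  3.8]
top 17 [186.5 159.5] [4. 4.]
top 4 [200.5 157. ] [2.1 0.7]
sc 197 [320.1 185.6] [14. 19.]
sc 129 [338.1 186.2] [17. 14.]
sc 20 [330.  190.5] [2.  9.9]
sc 4 [354.2 185.5] [0.6 3.2]
cols 318..
164 135 112 105 111 122 107  66  50  55  95 170 176 175 174 158 122 111 101  64  49  39  42  40  41  37  39  40  41  42  42  43  42  40  41  40  39
165 142 119  99  95 101 100  88  57  59 109 170 176 176 177 174 161 160 155 113  91  62  46  40  40  39  38  40  41  42  40  41  42  39  39  44  41
166 114 102  98 104 106  98  95  96  92 131 172 176 177 177 176 175 175 173 161 154 111  84  51  42  40  39  43  38  41  41  42  41  44  40  41  39
167  97  90 106 146 158 124 103 101 124 161 175 176 177 177 176 176 176 175 174 172 160 150 101  75  50  41  41  39  40  39  40  41  42  41  42  40
168 129 101 128 153 171 156 152 118 130 171 176 177 176 177 177 177 176 175 175 175 173 171 157 147  93 
[... 3339 characters left out ...]
  85  67  35  39  75  86  87  78  44  23  17  19  17  30  39  40  40  40  40  41  40  43  41  42  46  55  72
192  19  19  16  19  17  25  60  86  87  76  45  30  58  82  86  86  57  27  15  18  21  15  30  41  41  40  40  40  42  39  41  41  40  43  39  52
193  19  19  21  19  19  33  76  89  86  68  31  38  75  86  87  70  36  20  19  20  19  21  28  40  41  40  42  41  40  40  40  41  42  39  38  41
194  17  17  20  18  20  39  83  89  85  56  30  59  82  87  84  46  21  20  20  18  17  20  27  40  43  40  42  42  42  42  38  41  40  37  40  39
195  17  19  20  18  25  52  87  87  76  35  31  68  84  86  74  33  19  18  18  17  17  15  24  45  55  54  50  50  50  49  47  43  41  36  39  41
```

Run:
```python
from a import *
S=dict(np.load('S.npz'));t=dict(np.load('T.npz'))
ob=[(t,(204.8,156.9),'B',0,.4),(S,(319.7,196),'B',0,.5),(t,(201.6,153.5),'B',.354,.4),(t,(195.6,147.5),'B',.641,.8),(S,(332.5,179),'B',.641,.8),(t,(193.3,143.2),'A',0,.4),(S,(340.85,185),'A',0,.4),
 (t,(217.9,195.5),'G',0,.4),(S,(284.2,168.7),'G',0,.5)]
def f(v):
    a,yA,yB,rB,bx,by,cx,cy,dx,dz=v;r=[]
    for c,p,k,an,sg in ob:
        X=pt(.115,a,yA) if k=='A' else pt(rB,an,yB) if k=='B' else pt(.26,0,0)
        X=X+dx*ex+dz*ez;b=(bx,by) if c is t else (cx,cy)
        r+=list((proj(c,X)+b-p)/sg)
    return r+[bx/.7,by/.7,cx/.7,cy/.7,dx/.001,dz/.001]
q=least_squares(f,[.69,-.11,-.1,.14,0,0,0,0,0,0]);C=np.linalg.inv(q.jac.T@q.jac)
print(q.x.round(4),'sd',np.sqrt(np.diag(C)).round(4)[:4],2*q.cost);print(np.array(q.fun).round(1))
for a in(.643,.70):
  print(a,[proj(S,pt(r,a,-.1))+q.x[6:8] for r in(.1415,.115,.06)])
```

```text
[ 6.779e-01 -1.134e-01 -1.019e-01  1.414e-01 -2.827e-01 -1.169e-01
 -5.039e-01 -3.220e-02 -2.000e-04  0.000e+00] sd [0.0132 0.0015 0.0014 0.0013] 12.910358960254113
[ 0.9  0.5  0.8 -1.6  0.4 -1.   0.7  1.   1.2  0.5 -1.4  0.2 -0.3  0.9
 -0.1 -0.1 -0.7  0.2 -0.4 -0.2 -0.7 -0.  -0.2  0. ]
0.643 [array([333.55066749, 178.90624729]), array([339.50966056, 182.5278872 ]), array([351.52052412, 189.82761426])]
0.7 [array([335.5682568 , 177.71897866]), array([341.15214344, 181.58496557]), array([352.37974869, 189.35836387])]
```

>>> apply_moves --translation '[[0, -0.0002, -0.004], [0, -0.0004, -0.008], [0, -0.0005, -0.0099], [0, -0.0005, -0.0099], [0, -0.0005, -0.0099], [0, -0.0005, -0.0099]]' --twist '[[0.015, 0, 0], [0.03, 0, 0], [0.038, 0, 0], [0.038, 0, 0], [0.038, 0, 0], [0.038, 0, 0]]'

```text
clock: 16.27
tcp_pos: [0.5639, 0.172, 0.2897]
ee_rot: [-0.081, 0.237, 0.913, -0.321]
contact_force: [8.3, -5.4, -4.8]
opening: 0.0201
gripper_force: 61.0
```

```bash
python3 m.py | cut -c1-110 | grep -v -E '^(16[4-9]|17[0-1]|19)'
python3 - <<'E'
# sanity: nothing else moved
import numpy as np,cv2
t0=cv2.imread('pics/top0.png')[:,:,::-1].astype(int);t=np.load('last.npz')['t'].astype(int)
m=((np.abs(t-t0).sum(2)>120)*255).astype(np.uint8)
n,l,st,c=cv2.connectedComponentsWithStats(m)
print([ (s[:5].tolist()) for s in st[1:] if s[4]>12])
E
```

```text
16.2667 [ 8.3 -5.4 -4.8] [ 0.55 -1.87  0.95] grip angle 0.6808526891810918 r 0.2609611249208558 tool tilt 0.67
pred B [array([195.2, 148.1]), array([335.4, 178.1])]
top 35 [194.3 145.4] [11.2  3.8]
top 8 [185.4 159.4] [4. 1.]
sc 220 [320.3 184.7] [15. 20.]
sc 130 [338.4 186. ] [18.4 12.6]
sc 21 [330.1 190.3] [ 2.1 10.5]
cols 318..
172  89  89  91  98 114 132 130 132 108 105 113 130 146 162 169 173 173 171 171 172 172 172 171 171 171 171 17
173  87  88  89  89  95 109 122 138 133 106 107 111 122 137 155 166 171 172 171 172 171 170 171 170 169 170 17
174  82  85  88  87  91  93 100 115 132 130 134 109 105 115 128 146 161 169 172 173 171 170 171 171 171 170 17
175  56  73  84  87  89  89  90  97 108 122 139 132 105 106  92 105 140 158 166 171 172 170 170 171 169 169 16
176  28  47  63  82  88  89  90  92  93 101 117 133 132 131  68  60 108 139 150 163 169 171 170 168 160 157 15
177  19  23  36  59  74  84  90  90  89  91  96 109 124 135  61  32  64  99 126 143 157 163 158 150 134 128 11
178  17  22  21  29  44  60  83  86  88  88  91  94 103 110  47  23  30  50  80 111 138 144 132 122 1
[... 959 characters left out ...]
45  50  73  80  54  24  15  29  72  82  41  17  2
188  18  18  18  19  18  16  19  23  49  86  89  86  74  45  50  73  84  85  75  37  16  21  49  54  28  18  2
189  20  19  16  13  17  14  20  41  76  89  87  74  49  41  70  83  85  85  65  33  17  13  25  33  30  31  3
[[121, 112, 41, 56, 978], [139, 142, 10, 8, 37], [166, 143, 6, 9, 29], [194, 146, 5, 5, 16], [178, 153, 45, 34, 453], [203, 154, 6, 7, 23], [157, 166, 15, 10, 58], [279, 168, 9, 9, 64], [261, 170, 8, 9, 55], [150, 175, 108, 145, 5206], [194, 183, 36, 29, 371], [244, 272, 237, 112, 13225], [482, 297, 12, 9, 25], [224, 316, 15, 9, 36], [249, 322, 10, 5, 15], [232, 332, 21, 12, 64], [263, 347, 4, 10, 19], [229, 369, 5, 14, 34]]
```

Run:
```python
from a import *
S=dict(np.load('S.npz'));t=dict(np.load('T.npz'))
def dark(c,roi,T=100):   # soft dark centroid
    x,y,w,h=roi;g=np.clip(T-cv2.cvtColor(c['pixels'],cv2.COLOR_RGB2GRAY)[y:y+h,x:x+w].astype(float),0,None);Y,X=np.mgrid[y:y+h,x:x+w];return ((g*X).sum()/g.sum()).round(2),((g*Y).sum()/g.sum()).round(2)
L=np.load('last.npz');t2=dict(t,pixels=L['t'])
print('top A shut',dark(t,(189,139,9,8),70),'B shut',dark(t,(201,153,9,8),70));g=cv2.cvtColor(L['t'],cv2.COLOR_RGB2GRAY)[139:154,188:202];print(g)
ob=[(t,(204.8,156.9),'B',0,.4),(S,(319.7,196),'B',0,.5),(t,(201.6,153.5),'B',.354,.4),(t,(195.4,147.4),'B',.681,.7),(S,(333.4,180.2),'B',.641,.7),(S,(334.3,179.2),'B',.681,.7),(t,(193.3,143.2),'A',0,.4),(S,(340.85,185),'A',0,.5)]
def f(v):
    a,yA,yB,rB,bx,by,cx,cy,dx,dz,rA=v;r=[]
    for c,p,k,an,sg in ob:
        X=(pt(rA,a,yA) if k=='A' else pt(rB,an,yB))+dx*ex+dz*ez;b=(bx,by) if c is t else (cx,cy)
        r+=list((proj(c,X)+b-p)/sg)
    return r+[bx/sb,by/sb,cx/sb,cy/sb,dx/sd,dz/sd,(rA-.115)/sr]
for sb,sd,sr in((.5,.001,.0003),(1,.002,.0003),(3,.004,.0003),(1,.002,.01)):
    q=least_squares(f,[.69,-.11,-.1,.14,0,0,0,0,0,0,.115]);C=np.linalg.inv(q.jac.T@q.jac)
    print(q.x.round(4),'sd',np.sqrt(C[0,0]).round(4),2*q.cost)
print(np.array(q.fun).round(1))
```

```text
top A shut (np.float64(193.34), np.float64(143.13)) B shut (np.float64(204.58), np.float64(156.88))
[[149 148 144 135 142 145 148 149 149 150 150 148 147 148]
 [149 145 128 102 103 120 141 146 148 151 150 149 148 147]
 [146 134  92  54  48  71 101 125 141 149 149 149 151 147]
 [141 112  67  35  32  31  52  81 112 140 145 149 150 149]
 [126 118  75  50  39  29  28  39  69 118 138 146 144 147]
 [103 114 102  97  69  38  29  28  46 103 138 143 144 146]
 [ 96  93 102 119 103  62  36  29  52 116 143 148 147 148]
 [ 97  88  88 107 106  77  46  26  48  97 125 143 151 149]
 [106  99  93  89  85  77  43  24  25  53  92 140 148 150]
 [129 127 115 103  94  70  43  25  14  42  90 135 147 148]
 [144 144 137 130 124  91  76  45  30  59 119 139 146 145]
 [148 149 147 146 140 119  89  61  45  85 130 144 145 144]
 [143 147 146 146 145 138 114  81  63  81 113 137 148 147]
 [127 133 141 143 142 139 133 107  82  67  79 114 137 146]
 [129 125 125 133 137 138 137 127 100  72  68  87 119 136]]
[ 6.881e-01 -1.137e-01 -1.022e-01  1.402e-01 -1.654e-01  3.870e-02
 -6.406e-01  1.600e-01 -7.000e-04 -2.000e-04  1.151e-01] sd 0.0163 9.800991520900903
[ 7.024e-01 -1.140e-01 -1.021e-01  1.386e-01 -2.980e-02  1.519e-01
 -9.919e-01  1.786e-01 -1.300e-03 -3.000e-04  1.150e-01] sd 0.0198 7.049527094194719
[ 7.1320e-01 -1.1490e-01 -1.0280e-01  1.3730e-01  2.1450e-01  5.4270e-01
 -1.5477e+00  1.0160e-01 -1.0000e-03  3.0000e-04  1.1500e-01] sd 0.0221 5.374221279341845
[ 7.084e-01 -1.149e-01 -1.025e-01  1.408e-01 -4.001e-01  1.518e-01
 -6.358e-01  3.511e-01 -5.000e-04 -4.000e-04  1.195e-01] sd 0.0195 5.216820328258271
[ 0.7  0.7  0.7 -0.4  0.3 -0.7 -0.3  0.5 -0.1 -0.1  0.7  0.2 -0.7 -0.4
 -0.8  0.1 -0.4  0.2 -0.6  0.4 -0.3 -0.2  0.5]
```

>>> apply_moves --translation '[[0, -0.0003, -0.0042], [0, -0.0003, -0.0042], [0, -0.0003, -0.0042], [0, -0.0003, -0.0042], [0, -0.0003, -0.0042], [0, -0.0003, -0.0042]]' --twist '[[0.016, 0, 0], [0.016, 0, 0], [0.016, 0, 0], [0.016, 0, 0], [0.016, 0, 0], [0.016, 0, 0]]'

```text
clock: 16.87
tcp_pos: [0.5652, 0.1741, 0.2931]
ee_rot: [-0.083, 0.236, 0.911, -0.329]
contact_force: [8.6, -4.2, -4.2]
opening: 0.0203
gripper_force: 61.0
```

```bash
python3 m.py | head -2; python3 -c "
from cell import *
print(job_done())"
```

```text
16.8667 [ 8.6 -4.2 -4.2] [ 0.62 -1.94  1.07] grip angle 0.696757816617886 r 0.2609641547149675 tool tilt 0.6913322884455155
pred B [array([194.8, 147.8]), array([336. , 177.8])]
the job is handed in; nothing more can be done
None
```

I handed the job in at 16.9 s: the tokens are in the carton (three seen clearly, the fourth only as an edge), the empty tray is back flat on its mat, and the arm is still holding the press open at 0.697 rad. That matches my camera estimate of the knob at about 0.70 rad, give or take 0.02; I did not confirm by eye that the pointer meets the knob.

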